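Hang the dough scraper on the stand's pin by its side slot

ROBOT

A 7-joint arm with a two-finger parallel gripper is mounted at the origin on a cart in front of the work surface, level with it; the furniture and walls round the work are solid. World frame = base frame: x ahead of the robot, y to its left, z up, the work surface at z = 0. Lengths are in m, angles in rad, forces in N, time in s.
With the tool pointing down it reaches from about 0.4 to 0.9 m from the base axis. Payload 5.6 kg.
Tool frame: the origin (TCP) lies between the finger pads; the fingertips stand 8 mm ahead of it and the grasp point (between the pads) lies 11 mm behind it; z points along the fingers, y is the line along which they close (so a half turn about z gives the same grasp; the last joint's range is limited). The gripper opens to 92 mm and grips with 3 to 60 N. Pads are 20 mm wide; open, the fingers measure 128 mm over their backs; the gripper's body (75 mm by 189 mm) begins 69 mm behind the grasp point.
Start: joints at [-1.348, 0.468, -0.012, 1.603, 0.006, 1.071, -0.056], TCP at [0.171, 0.627, 0.223] pointing down, gripper open.
Joint ranges: [-2.53, 2.53], [-0.31, 2.02], [-1.57, 1.55], [0.28, 2.44], [-1.29, 4.43], [0.15, 1.84], [-2.92, 2.92]. Speed limits (rad/s): [2.57, 2.57, 3.14, 3.14, 3.14, 3.14, 3.14].

INTERFACE

Orientations are given as [roll, pitch, yaw] about the fixed x, y, z axes, in that order (R = Rz(yaw) Ry(pitch) Rx(roll)).
In Python, from plant import robot gives the robot as it stands. The module is installed in compiled form; this text tells all that it offers.
- The arm moves only by the shell command python3 -m inch 'ROWS'. ROWS is a JSON object of lists of equal length, an entry for each row: "gripper": the closure, from 0 (fully open) to 1 (shut); "offset": the shift along the tool's x, y, z in cm, a list of three; "turn": the turn, a rotation vector about the tool's x, y, z in degrees, a list of three. In form: {"gripper": [gripper, ...], "offset": [[tx, ty, tz], ...], "turn": [[wx, wy, wz], ...]}. A call has 1 to 20 rows; each row is the pose to reach, as a shift and turn from the pose commanded when the call began, along the tool's axes at that moment; what a row does not reach only later rows make up. A row lasts 1/8 s, in which the tool goes at most 62.5 mm and 10.7 degrees, less where a joint would pass 70% of its speed; a pose out of reach is approached as far as the arm can. A call with a gripper value outside its range is refused whole. The fingers move at their own pace and stop on an object; the grip force is fixed at half the most. Time passes only in rows, so rows that repeat a pose let the fingers close. It gives the time, the measured TCP pose, the force, the opening and the grip force at its end, in the units of the state.
- robot.get_obs(): the state, without advancing time (a new reading comes with each control period).
- robot.camera(name): name is "scene" or "top" or "wrist"; returns the picture (400x640x3 uint8, red, green, blue); there is no depth.
- robot.camera_info(name): a dict with "K" (3x3 intrinsics, pixels), "view" (4x4, takes a point from world to camera coordinates). Camera axes: x right, y down, z forward; pixel columns grow to the right and rows downward; lengths in m; the calibration is good to about 2 mm. The wrist camera is an equidistant fisheye: a pixel r from the principal point sees the ray r / f radians off the axis. A picture is of the moment at which its call begins: read the wrist's pose just before it. camera_info takes no time and is no camera call; for the wrist camera it gives the pose at the moment of the call.
- robot.hand_in(): hands the job in; it is judged then, once.
The state is a dict: "clock": time; "q": joint angles; "qvel": joint speeds; "joint_torque": joint torques, N m; "position": TCP position; "eef_rot": TCP orientation; "contact_force": force on the tool from outside, world axes, zero at the start; "wrist_torque": the same for the moment, N m; "opening": opening from 0.0 (shut) to 1.0 (fully open); "grasp_force": force on a finger pad.
Only numpy, scipy, OpenCV 4.12 (cv2) and the standard library are available. Lean on these libraries where they do the work, as an engineer would, in place of code of your own. Each camera call takes 0.05 s, during which the arm holds its last target. There are 200 camera calls.

TASK

Take the dough scraper out of its grooved block and hang it by its slot on the headed pin of the wooden stand: the blade goes behind the pin's head, the slot slides sideways over the pin to its inner end, and the scraper is let down until it hangs upright in the notch. The pin is clamped in an adjustable place that nobody measured, so feel for it gently (keep the scraper's push on the stand below 15 N), and leave the things around undisturbed.

Things in the scene. Friction and masses are not known exactly. Their poses are not given: they have to be found in the camera images.
- scraper_handle (a point): Centre of the dark wood handle (22 mm thick in x, 112 long in y, 24 high in z) of the dough scraper, 0.2 to 0.4 kg, which stands upright in the block. z up the blade, y along the handle, x through the blade; grasp across the 22 mm. Steel blade below it: 4 mm thick, 110 wide (y = -55 to +55), upper edge 12 mm and lower edge 137 mm below this point
- slot_mouth (a point): Middle of the open end of the slot, at the blade's +y edge (y = +55), 72 mm below the handle's centre; same axes. The slot is a level channel 12 mm high through the blade, from here in the scraper's -y direction to y = -6; at that inner end a notch 12 mm wide (y = -6 to +6) leads 14 mm up from the channel's upper edge. The pin enters here
- scraper_seat (a point): Middle (y = 0) of the top edge of the notch, where the scraper finally rests on the pin: 52 mm below the handle's centre, 85 mm above the blade's lower edge; same axes
- scraper: The whole dough scraper; its origin lies at the middle of the blade's lower edge, 137 mm below the handle's centre; same axes
- stand: Hanging stand, fixed: wooden base 120 x 130 x 16 mm (x = -52 to +68), upright board 80 mm wide, 16 thick, top at 178 mm. Origin on the worktop below the middle of the board's front face; x into the board, y along it, z up. On the face an adjustable steel crossbar, 66 x 18 mm, x = 0 to -2; from it a level steel pin sticks out to -x: shank 9 mm in diameter, head 26 mm at x = -16 to -21
- pin_line (a point): Point on the board's middle line, level with its top, 9 mm before its face: midway in the 14 mm between crossbar and head, where the blade belongs. The pin is clamped (firm up to 25 N) with its axis 14 to 40 mm below this point and up to 12 mm to either side in y; this is not reported: feel it, e.g. by lowering the blade's lower edge onto the shank, and at the slot's end. Axes as the stand
- block: Wooden block, fixed: 70 x 130 x 40 mm, origin at the centre of its underside, with a groove 6 mm wide along its y axis, floor at 10 mm, in which the scraper's blade stands 30 mm deep. The scraper comes out straight up
- tin_mid (a point): Bystander: middle of an upright food tin, 76 mm in diameter, 58 mm high
- spice_jar_mid (a point): Bystander: middle of an upright spice jar, 41 mm in diameter, 105 mm high
- lemon_mid (a point): Bystander: middle of a lemon, 71 x 53 x 51 mm
- mill_mid (a point): Bystander: middle of an upright wooden pepper mill, 58 mm in diameter, 170 mm high
- tomato_mid (a point): Bystander: middle of a tomato, 75 mm in diameter, 79 mm high

How it is judged:
By the outcome, as a careful person would: the job done as asked, in the order asked, and still so for the second after the job is handed in, with the robot touching nothing.
It also fails if it takes over 67 s, if anything falls off the work surface, if the arm or the gripper's body presses on something with over 40 N, if the wrist force passes 120 N, or if a joint passes its speed limit or range.

## Working session

There is one attempt and no reset: what is moved stays moved. The work goes in short steps, Python scripts to look and compute and a shell command to move; the robot and the scene stay as the last step left them, time stands still between calls to the robot, and variables do not carry over. Pictures are saved under pics/ and viewed, at most 10 in all, crops included, and the job is handed in when it is done.

```bash
mkdir -p pics
cat > h.py <<'E'
from plant import robot
import numpy as np, cv2
def snap(n,f):
    im=robot.camera(n); cv2.imwrite('pics/'+f,im[:,:,::-1]); return im
E
python3 - <<'E'
from h import *
o=robot.get_obs(); print(o)
for n in ('scene','top'):
    i=robot.camera_info(n); print(n,np.round(i['K'],1).tolist(),np.round(i['view'],4).tolist())
    snap(n,n+'0.png')
E
```

```text
{'clock': 0.0, 'q': array([-1.34800436,  0.46837452, -0.0116168 ,  1.6036331 ,  0.00601022,
        1.07139617, -0.05630594]), 'qvel': array([-0.00121677,  0.00137827, -0.00064865,  0.00031023,  0.00133337,
       -0.0010924 , -0.00025467]), 'joint_torque': array([-4.53566390e-04, -5.20559192e+01, -1.27282910e-02, -2.43757617e+01,
       -5.66728448e-02,  1.71755691e-02,  1.75318924e-04]), 'position': array([0.17064811, 0.62660166, 0.22163816]), 'eef_rot': array([-3.13982056e+00,  1.26840495e-04,  2.87574832e+00]), 'contact_force': array([ 0.10349423, -0.32661082, -0.25759023]), 'wrist_torque': array([0.05430753, 0.0024033 , 0.02762449]), 'grasp_force': 0.0, 'opening': 1.0003567668093534}
scene [[438.5, 0.0, 314.1], [0.0, 438.5, 197.4], [0.0, 0.0, 1.0]] [[0.784, -0.6207, 0.0079, -0.3941], [-0.4528, -0.5807, -0.6766, 0.349], [0.4245, 0.5269, -0.7363, 1.1831], [0.0, 0.0, 0.0, 1.0]]
top [[398.8, 0.0, 321.5], [0.0, 398.8, 199.9], [0.0, 0.0, 1.0]] [[-0.027, -0.9993, -0.0245, 0.0957], [-0.9816, 0.0312, -0.1886, 0.5415], [0.1892, 0.019, -0.9817, 1.1063], [0.0, 0.0, 0.0, 1.0]]
```

View pics/scene0.png

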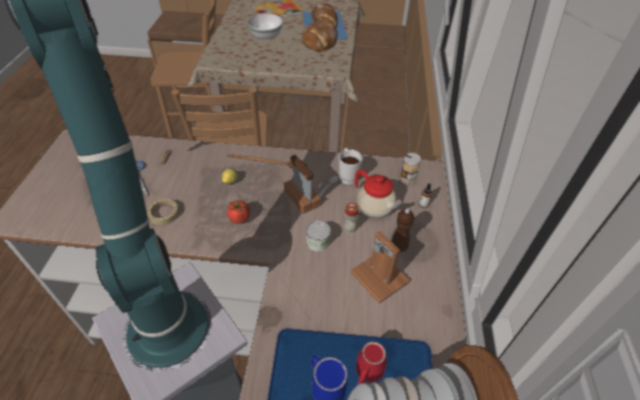

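View pics/top0.png

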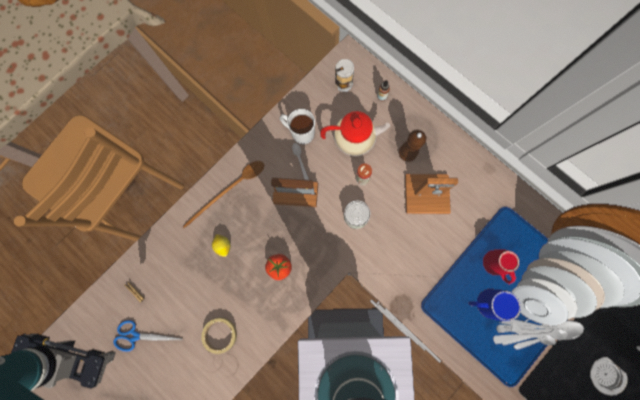

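The scene view shows the scraper in its block around (300,188) and the stand around (382,265). In the top view they are near (296,190) and (430,190). The tin (357,213), jar (364,172) and mill (412,145) are close by, and the tomato (278,267) and lemon (221,246) sit further off. I'll enlarge these areas.

```bash
cat > crop.py <<'E'
from h import *
t=cv2.imread('pics/top0.png'); s=cv2.imread('pics/scene0.png')
def c(im,x,y,w,h,k): 
    o=cv2.resize(im[y:y+h,x:x+w],None,fx=k,fy=k,interpolation=cv2.INTER_CUBIC)
    for i in range(0,w,10): cv2.line(o,(i*k,0),(i*k,12 if (x+i)%50==0 else 5),(0,255,255),1)
    for i in range(0,h,10): cv2.line(o,(0,i*k),(12 if (y+i)%50==0 else 5,i*k),(0,255,255),1)
    return o
a=np.vstack([np.hstack([c(t,260,160,66,50,6),c(t,395,160,66,50,6)]),np.hstack([c(s,270,150,66,50,6),c(s,350,230,66,50,6)])])
# grid: each 396x300
cv2.imwrite('pics/crop0.png',a); print(a.shape)
E
python3 crop.py
```

```text
(600, 792, 3)
```

View pics/crop0.png

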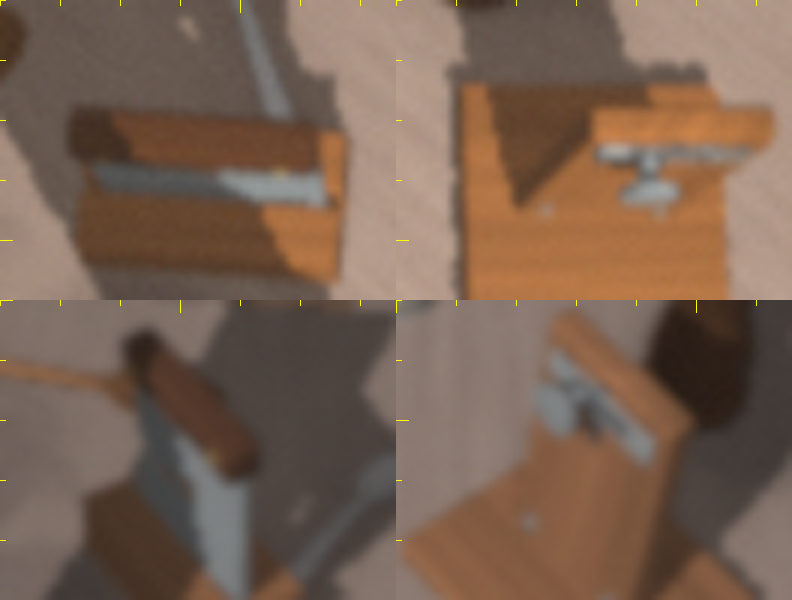

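The crops show the handle centre at about top px (292.7,183), with the block under it. The stand's board top spans top px (428–458, 178–184) and faces the robot. The pin head is at top px (437.3,192) and scene px (376.8,248.3). The slot can't be made out.

```bash
cat >> h.py <<'E'
def ray(n,u,v):
    i=robot.camera_info(n);K,V=i['K'],np.array(i['view']);R,t=V[:3,:3],V[:3,3]
    d=R.T@np.linalg.solve(K,[u,v,1.]); return -R.T@t,d/np.linalg.norm(d)
def onz(n,u,v,z):
    c,d=ray(n,u,v); return c+d*(z-c[2])/d[2]
def tri(obs):
    A=np.zeros((3,3));b=np.zeros(3)
    for n,u,v in obs:
        c,d=ray(n,u,v);P=np.eye(3)-np.outer(d,d);A+=P;b+=P@c
    return np.linalg.solve(A,b)
E
python3 - <<'E'
from h import *
np.set_printoptions(precision=4,suppress=True)
T=lambda x,y:(260+x/6,160+y/6)
T2=lambda x,y:(395+(x-396)/6,160+y/6)
S=lambda x,y:(270+x/6,150+(y-300)/6)
S2=lambda x,y:(350+(x-396)/6,230+(y-300)/6)
print('handle top back L,R',onz('top',*T(70,107),.159),onz('top',*T(322,122),.159))
print('handle bottom front L,R',onz('top',*T(75,155),.135),onz('top',*T(322,172),.135))
print('block TR, BR(z.04), BR z0, BL z0',onz('top',*T(345,130),.04),onz('top',*T(337,280),.04),onz('top',*T(337,280),.0),onz('top',*T(82,262),0))
print('board top BL,BR,FL,FR',*[onz('top',*T2(*p),.178) for p in((593,108),(772,108),(593,145),(772,145))])
print('base TL,L@300',*[onz('top',*T2(*p),.016) for p in((460,85),(467,290),(727,290))])
print('head',tri([('top',*T2(650,192)),('scene',*S2(557,410))]))
print('handle R end', tri([('top',*T(322,145)),('scene',*S(240,450))]))
for n,p in dict(tin=(357,207),jar=(365,168),lemon=(221,245),mill=(418,135),tom=(278,267)).items(): print(n,onz('top',*p,{'tin':.058,'jar':.105,'lemon':.025,'mill':.17,'tom':.04}[n]))
E
```

```text
handle top back L,R [0.5877 0.2093 0.159 ] [0.5771 0.0972 0.159 ]
handle bottom front L,R [0.5713 0.2106 0.135 ] [0.5597 0.0987 0.135 ]
block TR, BR(z.04), BR z0, BL z0 [0.6018 0.0905 0.04  ] [0.5267 0.0963 0.04  ] [0.5337 0.0976 0.    ] [0.547  0.2268 0.    ]
board top BL,BR,FL,FR [ 0.5689 -0.2001  0.178 ] [ 0.5663 -0.2769  0.178 ] [ 0.5525 -0.1988  0.178 ] [ 0.55   -0.2754  0.178 ]
base TL,L@300 [ 0.6221 -0.1758  0.016 ] [ 0.5174 -0.1723  0.016 ] [ 0.5134 -0.3     0.016 ]
head [ 0.5358 -0.2285  0.1514]
handle R end [0.5652 0.0985 0.1566]
tin [ 0.5189 -0.0217  0.058 ]
jar [ 0.6211 -0.0457  0.105 ]
lemon [0.424  0.3786 0.025 ]
mill [ 0.6898 -0.1851  0.17  ]
tom [0.3554 0.2095 0.04  ]
```

```bash
cat >> h.py <<'E'
from scipy.spatial.transform import Rotation as Ro
def plan(p,yawdeg):
    o=robot.get_obs(); R=Ro.from_euler('xyz',o['eef_rot']); G=Ro.from_euler('xyz',[np.pi,0,np.radians(yawdeg)])
    print('offset cm',np.round(R.inv().apply(np.array(p)-o['position'])*100,2),'turn',np.round((R.inv()*G).as_rotvec(degrees=True),1))
E
python3 -c "
from h import *
plan([.573,.153,.30],84.6)"
```

```text
offset cm [-51.26 -35.15  -7.76] turn [-0.1  0.1 80.2]
```

```bash
python3 -m inch '{"gripper":[0,0,0,0,0,0,0,0,0,0,0,0,0,0],"offset":[[-51.3,-35.2,-7.8],[-51.3,-35.2,-7.8],[-51.3,-35.2,-7.8],[-51.3,-35.2,-7.8],[-51.3,-35.2,-7.8],[-51.3,-35.2,-7.8],[-51.3,-35.2,-7.8],[-51.3,-35.2,-7.8],[-51.3,-35.2,-7.8],[-51.3,-35.2,-7.8],[-51.3,-35.2,-7.8],[-51.3,-35.2,-7.8],[-51.3,-35.2,-7.8],[-51.3,-35.2,-7.8]],"turn":[[0,0,80.2],[0,0,80.2],[0,0,80.2],[0,0,80.2],[0,0,80.2],[0,0,80.2],[0,0,80.2],[0,0,80.2],[0,0,80.2],[0,0,80.2],[0,0,80.2],[0,0,80.2],[0,0,80.2],[0,0,80.2]]}'
python3 - <<'E'
from h import *
i=robot.camera_info('wrist');print(np.round(i['K'],1).tolist(),np.round(i['view'],4).tolist()); print(robot.get_obs()['contact_force'])
snap('wrist','w0.png')
E
```

```text
clock: 1.85
position: [0.5724, 0.1543, 0.3004]
eef_rot: [-3.141, -0.0, 1.479]
contact_force: [-0.1, -0.6, -0.1]
opening: 1.0
grasp_force: 0.0
[[309.7, 0.0, 318.0], [0.0, 309.7, 200.2], [0.0, 0.0, 1.0]] [[0.9957, -0.0921, -0.0013, -0.5555], [-0.089, -0.965, 0.2465, 0.1507], [-0.024, -0.2454, -0.9691, 0.5164], [0.0, 0.0, 0.0, 1.0]]
[-0.14733249 -0.60376276 -0.10299652]
```

View pics/w0.png

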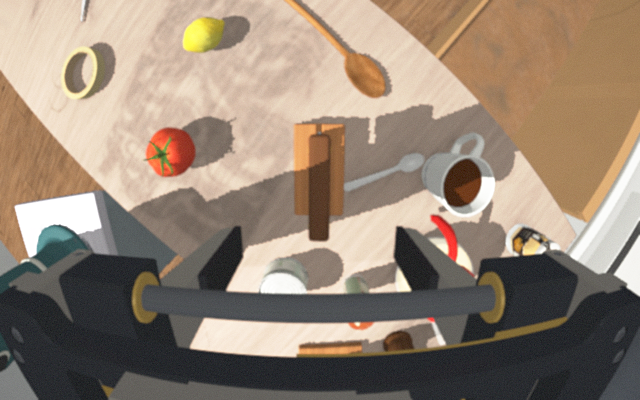

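The wrist view shows the handle top at px (308–330, 136–240) and the block at (295–345, 124–215). There's a lit notch in the blade's shadow near (373,130), which may be the slot. I'll localise the handle and enlarge that area.

```bash
cat >> h.py <<'E'
def wz(u,v,z):
    i=robot.camera_info('wrist');K,V=i['K'],np.array(i['view']);R,t=V[:3,:3],V[:3,3]
    a=np.array([u-K[0,2],v-K[1,2]])/K[0,0]; r=np.linalg.norm(a)
    d=R.T@np.r_[a/r*np.sin(r),np.cos(r)]; c=-R.T@t; return c+d*(z-c[2])/d[2]
def wpix(p):
    i=robot.camera_info('wrist');K,V=i['K'],np.array(i['view']); q=V[:3,:3]@np.array(p)+V[:3,3]
    rho=np.hypot(q[0],q[1]);r=np.arctan2(rho,q[2]);return K[:2,2]+K[0,0]*r*q[:2]/rho
E
python3 - <<'E'
from h import *
np.set_printoptions(precision=4,suppress=True)
for p in ((308,136),(329.5,136),(308.5,240),(329.5,240)): print(wz(*p,.159))
for p in ((295,124),(344.5,124),(344.5,215),(294,215)): print(wz(*p,.04))
im=cv2.imread('pics/w0.png')[90:250,260:420]; cv2.imwrite('pics/w0c.png',cv2.resize(im,(600,600),interpolation=cv2.INTER_CUBIC))
E
```

```text
[0.5679 0.2089 0.159 ]
[0.5887 0.207  0.159 ]
[0.5576 0.1016 0.159 ]
[0.5796 0.0996 0.159 ]
[0.5475 0.2224 0.04  ]
[0.6142 0.2163 0.04  ]
[0.6044 0.0883 0.04  ]
[0.5325 0.095  0.04  ]
```

View pics/w0c.png

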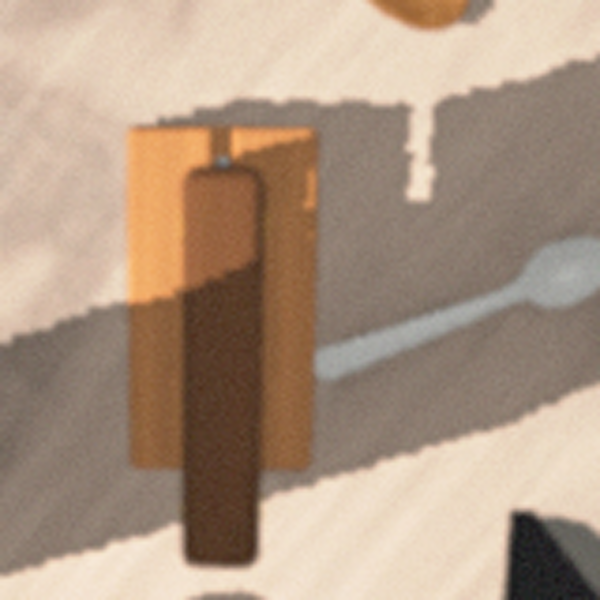

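The slot's shadow opens at the world +y edge, so scraper +y is about world +y (yaw −5.3°), and the pin has to be entered from the stand's −y side. Next I'll grasp the handle.

```bash
python3 -m inch '{"gripper":[0,0,0,0,0,0,1,1,1,1,1,1,1,1],"offset":[[0,0.1,5],[0,0.1,10],[0,0.1,14],[0,0.1,16.3],[0,0.1,16.3],[0,0.1,16.3],[0,0.1,16.3],[0,0.1,16.3],[0,0.1,16.3],[0,0.1,16.3],[0,0.1,16.3],[0,0.1,16.3],[0,0.1,16.3],[0,0.1,16.3]],"turn":[[0,0,0],[0,0,0],[0,0,0],[0,0,0],[0,0,0],[0,0,0],[0,0,0],[0,0,0],[0,0,0],[0,0,0],[0,0,0],[0,0,0],[0,0,0],[0,0,0]]}'
```

```text
clock: 3.65
position: [0.5741, 0.1527, 0.1375]
eef_rot: [-3.141, 0.0, 1.476]
contact_force: [-0.3, 0.2, 0.1]
opening: 0.235
grasp_force: 30.0
```

```bash
python3 -m inch '{"gripper":[1,1,1,1,1,1,1,1,1],"offset":[[0,0,-1],[0,0,-3],[0,0,-6],[0,0,-10],[0,0,-15],[0,0,-20],[0,0,-22.5],[0,0,-22.5],[0,0,-22.5]],"turn":[[0,0,0],[0,0,0],[0,0,0],[0,0,0],[0,0,0],[0,0,0],[0,0,0],[0,0,0],[0,0,0]]}'
python3 - <<'E'
from h import *
# blade centre plane of stand: 9mm before face
f=np.array([.5512,-.237]);a=np.radians(-1.9);ex=np.array([np.cos(a),np.sin(a)]);ey=np.array([-ex[1],ex[0]])
print(f-.009*ex, f-.009*ex+.008*ey, f-.009*ex-.06*ey)
print(robot.get_obs()['contact_force'])
plan([*(f-.009*ex+.008*ey),.36],88.0)
E
```

```text
clock: 4.78
position: [0.5733, 0.1525, 0.361]
eef_rot: [-3.139, 0.001, 1.476]
contact_force: [-0.5, 0.2, -3.5]
opening: 0.237
grasp_force: 30.0
[ 0.54220495 -0.2367016 ] [ 0.54247019 -0.228706  ] [ 0.54021564 -0.29666862]
[-0.53539296  0.18057401 -3.54837899]
offset cm [-38.24   0.54   0.14] turn [-0.1  0.1 -3.4]
```

```bash
python3 -c "
from h import *
plan([.5405,-.31,.36],88.1)"
```

```text
offset cm [-46.35   1.11   0.15] turn [-0.1  0.1 -3.5]
```

```bash
python3 -m inch '{"gripper":[1,1,1,1,1,1,1,1,1,1,1,1,1,1],"offset":[[-3,0.1,0],[-7,0.2,0],[-12,0.3,0],[-17,0.5,0],[-22,0.6,0],[-27,0.7,0],[-32,0.8,0],[-37,0.9,0],[-41,1,0.1],[-44,1.1,0.1],[-46.4,1.1,0.1],[-46.4,1.1,0.1],[-46.4,1.1,0.1],[-46.4,1.1,0.1]],"turn":[[0,0,-1],[0,0,-2],[0,0,-3],[0,0,-3.5],[0,0,-3.5],[0,0,-3.5],[0,0,-3.5],[0,0,-3.5],[0,0,-3.5],[0,0,-3.5],[0,0,-3.5],[0,0,-3.5],[0,0,-3.5],[0,0,-3.5]]}'
python3 - <<'E'
from h import *
print(robot.get_obs()['contact_force'],robot.get_obs()['eef_rot'])
im=snap('wrist','w1.png')[60:360,160:560]
cv2.imwrite('pics/w1c.png',cv2.resize(im[:,:,::-1],(800,600),interpolation=cv2.INTER_CUBIC))
E
```

```text
clock: 6.52
position: [0.5417, -0.3088, 0.361]
eef_rot: [-3.141, -0.001, 1.539]
contact_force: [-0.2, -0.5, -3.1]
opening: 0.236
grasp_force: 30.0
[-0.19404296 -0.50116933 -3.08494783] [-3.14095083e+00 -1.01845199e-03  1.53902930e+00]
```

View pics/w1c.png

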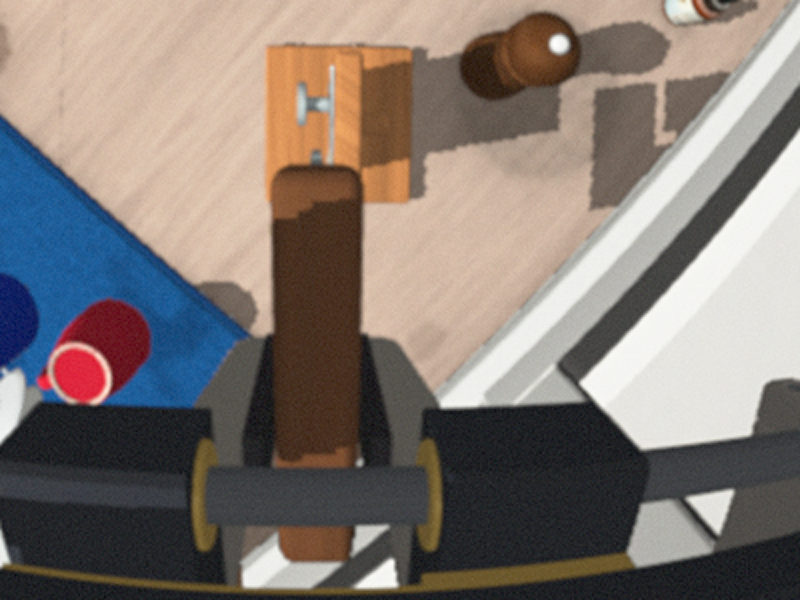

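The stand is clear in this view. The board's front top edge is at crop x≈334, the pin head at (301,103), the shank at (318,103) and the crossbar at x≈331. The held handle spans crop (273–361, 168) at its far end.

Run:
```python
from h import *
np.set_printoptions(precision=4,suppress=True)
f=lambda x,y,z:wz(160+x/2,60+y/2,z)
print('board FL,BL,  F mid,B mid',f(335,52,.178),f(361,52,.178),f(334.5,150,.178),f(361,150,.178))
for z in(.146,.151,.156): print('head face', f(297.5,103,z),f(305,103,z),'shank',f(318,103.5,z),'bar', f(329,103,z))
print('bar ends',f(331,66,.155),f(331,163,.155))
print('base corners',f(267,46,.016),f(411,46,.016),f(410,203,.016),f(266,203,.016))
hz=.361+.011-.001+.012
print('handle top far',f(273,172,hz),f(361,172,hz), robot.get_obs()['position'])
```

```text
board FL,BL,  F mid,B mid [ 0.5553 -0.2008  0.178 ] [ 0.5697 -0.2011  0.178 ] [ 0.5534 -0.2557  0.178 ] [ 0.5681 -0.256   0.178 ]
head face [ 0.5329 -0.2276  0.146 ] [ 0.5374 -0.2277  0.146 ] shank [ 0.5452 -0.2283  0.146 ] bar [ 0.5518 -0.2282  0.146 ]
head face [ 0.533  -0.2278  0.151 ] [ 0.5375 -0.2279  0.151 ] shank [ 0.5452 -0.2285  0.151 ] bar [ 0.5517 -0.2284  0.151 ]
head face [ 0.5332 -0.228   0.156 ] [ 0.5376 -0.2281  0.156 ] shank [ 0.5452 -0.2287  0.156 ] bar [ 0.5516 -0.2286  0.156 ]
bar ends [ 0.5535 -0.2064  0.155 ] [ 0.5517 -0.2643  0.155 ]
base corners [ 0.5059 -0.1743  0.016 ] [ 0.6227 -0.177   0.016 ] [ 0.6193 -0.3073  0.016 ] [ 0.5001 -0.3038  0.016 ]
handle top far [ 0.5337 -0.2522  0.383 ] [ 0.5537 -0.2528  0.383 ] [ 0.5417 -0.309   0.3613]
```

```bash
python3 -c "
from h import *
plan([.5443,-.2297,.300],88.1)"
```

```text
offset cm [7.93 0.01 6.13] turn [-0.  -0.   0.1]
```

```bash
python3 -m inch '{"gripper":[1,1,1,1,1,1,1,1,1],"offset":[[3,0,0],[6,0,0],[7.9,0,0],[7.9,0,2],[7.9,0,4],[7.9,0,5.5],[7.9,0,6.1],[7.9,0,6.1],[7.9,0,6.1]],"turn":[[0,0,0],[0,0,0],[0,0,0],[0,0,0],[0,0,0],[0,0,0],[0,0,0],[0,0,0],[0,0,0]]}'
python3 - <<'E'
from h import *
im=snap('wrist','w2.png')[60:360,160:560]
cv2.imwrite('pics/w2c.png',cv2.resize(im[:,:,::-1],(800,600),interpolation=cv2.INTER_CUBIC))
s=snap('scene','s2.png')[190:310,330:450]
cv2.imwrite('pics/s2c.png',cv2.resize(s[:,:,::-1],(600,600),interpolation=cv2.INTER_CUBIC))
E
```

```text
clock: 7.7
position: [0.5443, -0.2316, 0.3013]
eef_rot: [3.14, 0.0, 1.537]
contact_force: [0.5, -0.4, -3.0]
opening: 0.233
grasp_force: 30.0
```

View pics/s2c.png

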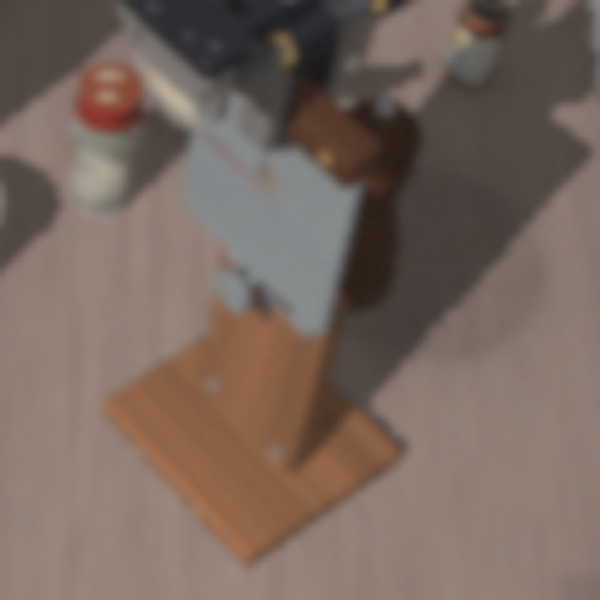

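The slot is visible at crop (215–270, 145–185), open on the left (+y) side as expected. The blade hangs above the pin, behind the head at (235,290). Now I'll lower it gently.

```bash
python3 -m inch '{"gripper":[1,1,1,1,1,1,1,1],"offset":[[0,0,0.2],[0,0,0.4],[0,0,0.5],[0,0,0.6],[0,0,0.7],[0,0,0.8],[0,0,0.9],[0,0,0.9]],"turn":[[0,0,0],[0,0,0],[0,0,0],[0,0,0],[0,0,0],[0,0,0],[0,0,0],[0,0,0]]}'; python3 -m inch '{"gripper":[1,1,1,1],"offset":[[0,0,0.1],[0,0,0.2],[0,0,0.3],[0,0,0.3]],"turn":[[0,0,0],[0,0,0],[0,0,0],[0,0,0]]}'
```

```text
clock: 8.8
position: [0.5439, -0.2313, 0.2915]
eef_rot: [-3.141, -0.0, 1.537]
contact_force: [-0.3, 0.2, -3.8]
opening: 0.238
grasp_force: 30.0
clock: 9.3
position: [0.544, -0.2314, 0.2887]
eef_rot: [3.141, -0.0, 1.537]
contact_force: [0.1, -0.3, -2.8]
opening: 0.235
grasp_force: 30.0
```

```bash
python3 -m inch '{"gripper":[1,1,1,1],"offset":[[0,0,0.1],[0,0,0.15],[0,0,0.2],[0,0,0.2]],"turn":[[0,0,0],[0,0,0],[0,0,0],[0,0,0]]}'
```

```text
clock: 9.8
position: [0.5442, -0.2317, 0.2881]
eef_rot: [3.14, -0.0, 1.537]
contact_force: [-2.8, 0.4, 7.5]
opening: 0.232
grasp_force: 30.0
```

```bash
python3 -m inch '{"gripper":[1,1,1,1,1,1,1],"offset":[[0,0,-0.3],[0,-0.1,-0.3],[0,-0.2,-0.3],[0,-0.2,-0.2],[0,-0.2,-0.15],[0,-0.2,-0.1],[0,-0.2,-0.1]],"turn":[[0,0,0],[0,0,0],[0,0,0],[0,0,0],[0,0,0],[0,0,0],[0,0,0]]}';python3 - <<'E'
from h import *
np.set_printoptions(precision=4,suppress=True)
o=robot.get_obs();print(o['contact_force'],o['wrist_torque'])
S2=lambda x,y:(350+(x-396)/6,230+(y-300)/6)
print(onz('scene',*S2(552,345),.178),onz('scene',*S2(690,425),.178))
for p in ([.5553,-.2008,.178],[.5353,-.2281,.151],[.5353,-.2281,.156]):
  for n in('top','scene'):
    i=robot.camera_info(n);q=i['view'][:3,:3]@np.array(p)+i['view'][:3,3];q=i['K']@q;print(n,p,q[:2]/q[2])
E
```

```text
clock: 10.68
position: [0.5419, -0.2315, 0.2882]
eef_rot: [3.141, -0.0, 1.537]
contact_force: [-3.4, 0.2, 5.0]
opening: 0.24
grasp_force: 30.0
[-3.3899  0.237   4.9767] [ 0.177   0.9736 -0.0037]
[ 0.5423 -0.2134  0.178 ] [ 0.5593 -0.2818  0.178 ]
top [0.5553, -0.2008, 0.178] [428.5079 183.0869]
scene [0.5553, -0.2008, 0.178] [376.2442 232.1947]
top [0.5353, -0.2281, 0.151] [437.0247 192.4645]
scene [0.5353, -0.2281, 0.151] [376.7924 248.3431]
top [0.5353, -0.2281, 0.156] [437.518  192.0718]
scene [0.5353, -0.2281, 0.156] [377.0034 247.2404]
```

```bash
python3 -m inch '{"gripper":[1,1,1],"offset":[[0,0,0.05],[0,0,0.1],[0,0,0.1]],"turn":[[0,0,0],[0,0,0],[0,0,0]]}'; python3 -c "
from h import *
o=robot.get_obs();print(o['contact_force'],o['wrist_torque'],o['position'])"
```

```text
clock: 11.05
position: [0.5421, -0.2317, 0.288]
eef_rot: [3.14, 0.0, 1.537]
contact_force: [-2.8, 1.2, 8.6]
opening: 0.235
grasp_force: 30.0
[-2.75674642  1.19973625  8.61280292] [0.31924364 1.30274098 0.07634179] [ 0.54206555 -0.23170599  0.28796666]
```

The contact height is about TCP z 0.288, unchanged after a 2 mm shift in x, which points to the shank. Next I'll lift, go sideways past the pin and lower in stages, watching the force in case the crossbar is in the way.

```bash
python3 -m inch '{"gripper":[1,1,1,1,1,1,1,1,1,1],"offset":[[0,0,-0.5],[0,0.1,-1],[-2,0.1,-1],[-4.5,0.1,-1],[-7,0.1,-1],[-7,0.1,-0.5],[-7,0.1,0],[-7,0.1,0.3],[-7,0.1,0.6],[-7,0.1,0.6]],"turn":[[0,0,0],[0,0,0],[0,0,0],[0,0,0],[0,0,0],[0,0,0],[0,0,0],[0,0,0],[0,0,0],[0,0,0]]}'
```

```text
clock: 12.3
position: [0.5407, -0.3007, 0.2804]
eef_rot: [-3.141, -0.0, 1.538]
contact_force: [-0.3, 0.0, -3.2]
opening: 0.236
grasp_force: 30.0
```

Nothing touches below the earlier contact height, so that contact was the pin. Now down to slot level.

```bash
python3 -m inch '{"gripper":[1,1,1,1,1,1,1,1,1,1],"offset":[[0,0.1,0.5],[0,0.1,1.3],[0,0.1,2.2],[0,0.1,3.1],[0,0.1,4],[0,0.1,4.9],[0,0.1,5.6],[0,0.1,6.0],[0,0.1,6.2],[0,0.1,6.2]],"turn":[[0,0,0],[0,0,0],[0,0,0],[0,0,0],[0,0,0],[0,0,0],[0,0,0],[0,0,0],[0,0,0],[0,0,0]]}'
python3 - <<'E'
from h import *
im=snap('wrist','w3.png')[60:260,220:420]; s=snap('scene','s3.png')[200:300,330:430]
a=np.hstack([cv2.resize(im,(400,400),interpolation=cv2.INTER_CUBIC),cv2.resize(s,(400,400),interpolation=cv2.INTER_CUBIC)])
cv2.imwrite('pics/c3.png',a[:,:,::-1])
E
```

```text
clock: 13.55
position: [0.5416, -0.3014, 0.2187]
eef_rot: [3.141, 0.0, 1.537]
contact_force: [0.2, -0.2, -3.4]
opening: 0.23
grasp_force: 30.0
```

View pics/c3.png

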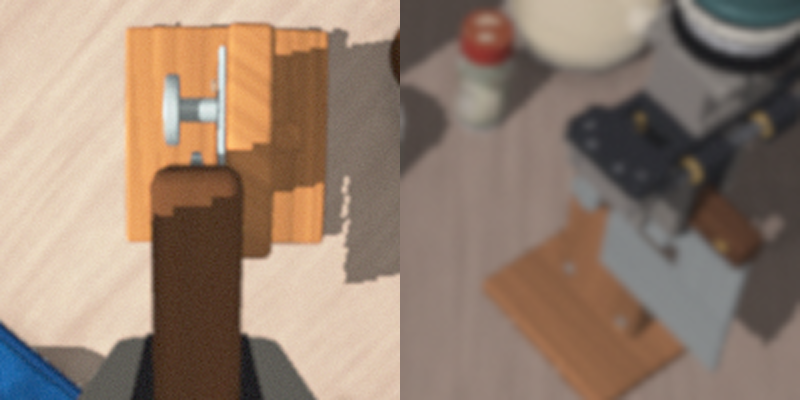

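The wrist view shows the blade plane (handle centre x≈197) lined up with the shank (180–215), midway between the head and the crossbar. I'll slide it on slowly.

```bash
python3 -m inch '{"gripper":[1,1,1,1,1,1,1,1,1],"offset":[[0.4,0,0],[0.8,0,0],[1.0,0,0],[1.2,0,0],[1.35,0,0],[1.5,0,0],[1.65,0,0],[1.8,0,0],[1.8,0,0]],"turn":[[0,0,0],[0,0,0],[0,0,0],[0,0,0],[0,0,0],[0,0,0],[0,0,0],[0,0,0],[0,0,0]]}'
```

```text
clock: 14.78
position: [0.5422, -0.2832, 0.2186]
eef_rot: [-3.142, -0.0, 1.537]
contact_force: [-0.2, -0.4, -3.0]
opening: 0.239
grasp_force: 30.0
```

```bash
python3 -m inch '{"gripper":[1,1,1,1,1,1,1,1,1,1,1,1],"offset":[[0.3,0,0],[0.7,0,0],[1.1,0,0],[1.5,0,0],[1.9,0,0],[2.3,0,0],[2.7,0,0],[3.1,0,0],[3.5,0,0],[3.9,0,0],[4.2,0,0],[4.2,0,0]],"turn":[[0,0,0],[0,0,0],[0,0,0],[0,0,0],[0,0,0],[0,0,0],[0,0,0],[0,0,0],[0,0,0],[0,0,0],[0,0,0],[0,0,0]]}'
```

```text
clock: 16.27
position: [0.5437, -0.241, 0.2186]
eef_rot: [3.142, -0.0, 1.537]
contact_force: [-0.5, -0.1, -3.4]
opening: 0.238
grasp_force: 30.0
```

Free of any force so far. I'll take the rest in small steps up to the slot's end.

```bash
python3 -m inch '{"gripper":[1,1,1,1,1,1],"offset":[[0.2,0,0],[0.4,0,0],[0.6,0,0],[0.75,0,0],[0.85,0,0],[0.85,0,0]],"turn":[[0,0,0],[0,0,0],[0,0,0],[0,0,0],[0,0,0],[0,0,0]]}'
python3 -m inch '{"gripper":[1,1,1],"offset":[[0.1,0,0],[0.2,0,0],[0.2,0,0]],"turn":[[0,0,0],[0,0,0],[0,0,0]]}'
```

```text
clock: 17.02
position: [0.5439, -0.2327, 0.2186]
eef_rot: [3.142, -0.0, 1.537]
contact_force: [0.2, -0.3, -3.4]
opening: 0.237
grasp_force: 30.0
clock: 17.4
position: [0.544, -0.2307, 0.2186]
eef_rot: [3.142, -0.0, 1.537]
contact_force: [-0.4, -1.0, -2.9]
opening: 0.236
grasp_force: 30.0
```

```bash
python3 -m inch '{"gripper":[1,1,1],"offset":[[0.1,0,0],[0.15,0,0],[0.15,0,0]],"turn":[[0,0,0],[0,0,0],[0,0,0]]}'
```

```text
clock: 17.77
position: [0.544, -0.2293, 0.2186]
eef_rot: [3.142, -0.0, 1.537]
contact_force: [-0.0, 1.2, -3.6]
opening: 0.237
grasp_force: 30.0
```

```bash
python3 -m inch '{"gripper":[1,1,1],"offset":[[0.1,0,0],[0.1,0,0],[0.1,0,0]],"turn":[[0,0,0],[0,0,0],[0,0,0]]}'
```

```text
clock: 18.15
position: [0.5441, -0.2283, 0.2186]
eef_rot: [3.142, 0.0, 1.537]
contact_force: [0.1, 0.7, -3.8]
opening: 0.24
grasp_force: 30.0
```

```bash
python3 -m inch '{"gripper":[1,1,1],"offset":[[0.1,0,0],[0.1,0,0],[0.1,0,0]],"turn":[[0,0,0],[0,0,0],[0,0,0]]}'
```

```text
clock: 18.52
position: [0.5441, -0.2275, 0.2186]
eef_rot: [3.141, 0.0, 1.537]
contact_force: [-0.2, -0.6, -4.1]
opening: 0.236
grasp_force: 30.0
```

```bash
python3 -m inch '{"gripper":[1,1],"offset":[[0.1,0,0],[0.1,0,0]],"turn":[[0,0,0],[0,0,0]]}'
```

```text
clock: 18.77
position: [0.5441, -0.2271, 0.2186]
eef_rot: [3.141, 0.001, 1.537]
contact_force: [-0.7, -3.1, -4.2]
opening: 0.237
grasp_force: 30.0
```

```bash
python3 -m inch '{"gripper":[1,1],"offset":[[0.1,0,0],[0.1,0,0]],"turn":[[0,0,0],[0,0,0]]}'
```

```text
clock: 19.02
position: [0.544, -0.2266, 0.2187]
eef_rot: [3.141, 0.002, 1.536]
contact_force: [0.1, -5.6, -5.6]
opening: 0.234
grasp_force: 30.0
```

The slot's end contacts at TCP y ≈ −0.2275. I'll back off 1.5 mm from there and lower into the notch.

```bash
python3 -m inch '{"gripper":[1,1,1,1],"offset":[[-0.2,0,0],[-0.35,0,0],[-0.35,0,0],[-0.35,0,0]],"turn":[[0,0,0],[0,0,0],[0,0,0],[0,0,0]]}'
python3 -m inch '{"gripper":[1,1,1,1,1],"offset":[[0,0,0.1],[0,0,0.2],[0,0,0.3],[0,0,0.4],[0,0,0.4]],"turn":[[0,0,0],[0,0,0],[0,0,0],[0,0,0],[0,0,0]]}'
```

```text
clock: 19.52
position: [0.5442, -0.2281, 0.2185]
eef_rot: [-3.141, -0.001, 1.538]
contact_force: [0.7, -1.1, -4.1]
opening: 0.234
grasp_force: 30.0
clock: 20.15
position: [0.544, -0.2288, 0.2145]
eef_rot: [-3.141, -0.0, 1.537]
contact_force: [0.3, 0.5, -3.4]
opening: 0.238
grasp_force: 30.0
```

```bash
python3 -m inch '{"gripper":[1,1,1,1,1,1,1,1],"offset":[[0,0,0.15],[0,0,0.3],[0,0,0.45],[0,0,0.6],[0,0,0.75],[0,0,0.9],[0,0,1.0],[0,0,1.0]],"turn":[[0,0,0],[0,0,0],[0,0,0],[0,0,0],[0,0,0],[0,0,0],[0,0,0],[0,0,0]]}'
```

```text
clock: 21.15
position: [0.544, -0.2288, 0.2045]
eef_rot: [-3.141, -0.0, 1.537]
contact_force: [-0.7, -0.5, -3.9]
opening: 0.237
grasp_force: 30.0
```

```bash
python3 -m inch '{"gripper":[1,1,1],"offset":[[0,0,0.05],[0,0,0.1],[0,0,0.1]],"turn":[[0,0,0],[0,0,0],[0,0,0]]}'
```

```text
clock: 21.52
position: [0.5441, -0.2289, 0.2037]
eef_rot: [3.141, -0.0, 1.537]
contact_force: [0.1, -0.2, -2.8]
opening: 0.235
grasp_force: 30.0
```

```bash
python3 -m inch '{"gripper":[1,1,1],"offset":[[0,0,0.05],[0,0,0.1],[0,0,0.1]],"turn":[[0,0,0],[0,0,0],[0,0,0]]}'
```

```text
clock: 21.9
position: [0.5442, -0.229, 0.2032]
eef_rot: [3.141, -0.0, 1.537]
contact_force: [-2.1, 1.3, 4.3]
opening: 0.239
grasp_force: 30.0
```

```bash
python3 -m inch '{"gripper":[1,1,0.7,0.6,0.5,0.5,0.5,0.5],"offset":[[0,0,-0.05],[0,0,-0.05],[0,0,-0.05],[0,0,-0.05],[0,0,-0.05],[0,0,-0.05],[0,0,-0.05],[0,0,-0.05]],"turn":[[0,0,0],[0,0,0],[0,0,0],[0,0,0],[0,0,0],[0,0,0],[0,0,0],[0,0,0]]}'
```

```text
clock: 22.9
position: [0.544, -0.2288, 0.2031]
eef_rot: [3.142, -0.0, 1.537]
contact_force: [-0.0, 0.3, 0.3]
opening: 0.5
grasp_force: 0.0
```

```bash
python3 -m inch '{"gripper":[0.5,0.5,0.5,0.5,0.5,0.5,0.5,0.5,0.5],"offset":[[0,0,-0.5],[0,0,-1.5],[0,0,-3],[0,0,-6],[0,0,-10],[0,0,-15],[-2,0,-20],[-4,0,-20],[-4,0,-20]],"turn":[[0,0,0],[0,0,0],[0,0,0],[0,0,0],[0,0,0],[0,0,0],[0,0,0],[0,0,0],[0,0,0]]}'
python3 - <<'E'
from h import *
im=snap('wrist','w4.png')[40:280,200:440]; s=snap('scene','s4.png')[190:290,330:430]
a=np.hstack([cv2.resize(im,(400,400),interpolation=cv2.INTER_CUBIC),cv2.resize(s,(400,400),interpolation=cv2.INTER_CUBIC)])
cv2.imwrite('pics/c4.png',a[:,:,::-1])
E
```

```text
clock: 24.02
position: [0.542, -0.2704, 0.4044]
eef_rot: [3.14, 0.001, 1.534]
contact_force: [-0.7, 0.1, -0.4]
opening: 0.497
grasp_force: 0.0
```

View pics/c4.png

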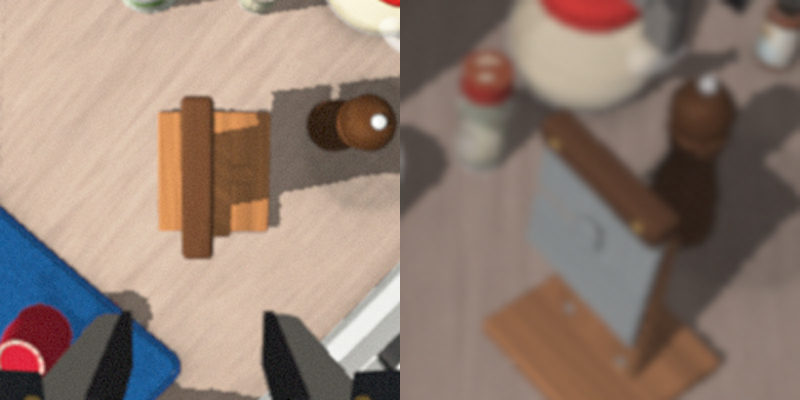

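The scraper hangs level and upright. The pin head shows in front of the blade at scene crop (590,235), the bystanders haven't moved, and the gripper is well clear.

```bash
python3 -c "
from h import *
print(robot.hand_in())"
```

```text
the job is handed in; nothing more can be done
None
```

The scraper hangs upright on the pin by its notch and the job is handed in at about 24 s; force readings when feeling for the pin stayed near 12 N or less, and no bystander looked moved.

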